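# Empty the heel tray into the chest and close both

## Task

Put the shoemaker's heel blocks away: lift the blue deep lid off the tray by its knob and set it down level in the middle of the cork pad, then move every heel block from the tray into the large bay of the wooden chest. Then press the red knee of the locked lid stay to break it and lower the chest lid gently until it is fully shut, without forcing it while the stay is locked, and finally put the deep lid back over the empty tray, down on its plate around the rim. Leave the other things on the bench where they are.

Things in the scene. Friction and masses are not known exactly. Their poses are not given: they have to be found in the camera images.
- chest: Wooden chest, fixed, 300 (x) x 230 (y) x 115 mm high, walls and floor 10 mm. Origin: centre of underside. Lid hinged along the top edge of its -y side, at first standing upright there. A partition (8 mm thick at chest x +86, top 93 mm up) parts the large bay for heel blocks (x -140 to +82, y -105 to +105 mm) from a narrow well (x +90 to +140) where the lid stay folds: keep it empty.
- chest_hinge (a point): Middle of the lid's hinge line: chest x = 0, y = -115 mm, 115 mm above the bench. The hinge line runs along the chest's x.
- chest_lid (a joint): Chest lid: 0 = propped open (2 deg past upright), 1.606 = fully shut on the rim. A 300 x 230 x 12 mm board, its underside in the plane of the hinge line. Stiff hinge (0.6 Nm friction): stays at any angle, 3 to 5 N at the free edge moves it. Cannot be lowered while the stay is locked; once broken, push its outer side (-y side while upright) over towards chest +y and down.
- lid_push (a point): Point on the lid's outer face (the back of it while it stands open, the top when shut), in the middle of its length, 205 mm from the hinge line and 25 mm from its free edge. Moves with the lid.
- stay_knee (a joint): Bend of the folding stay at its knee: 0 = locked (brass links 9 deg over centre, against a stop); pressing the knee down makes it grow; 0.16 = straight; beyond 0.4 it is broken; about 2.3 with the lid shut. A few newtons move it, and it stays where it is left. Below 0.16 the lid is blocked.
- knee (a point): Centre of the stay's knee: red roller 20 mm in diameter, 28 mm long along chest x, at chest x +115 mm, between brass links 9 mm thick and 102 mm long. Locked, it is 158 mm above the bench at chest y -23 mm. The lower link pivots at chest y +65 mm, 107 mm up: the pressed knee swings about that, 0.87 down to 0.5 towards chest -y; 30 mm of travel bends it to about 0.6.
- tray: Flat grey steel tray fixed to the bench, 220 (x) x 240 (y) x 6 mm plate (top 6 mm above the bench) with an upright rim 4 mm thick rising to 16 mm above the bench around a space 166 x 186 mm. Origin: centre of its underside. Holds the heel blocks under the deep lid.
- tray_lid: Loose deep lid (a blue box upside down), 200 (x) x 220 (y) x 70 mm high, walls 4 mm, 0.2 to 0.5 kg, standing on the tray's plate around its rim with 9 mm of play each side. Origin: centre of its lower edge plane; z up.
- lid_knob (a point): Centre of the black round knob on top of the deep lid: 32 mm in diameter, 24 mm high, 94 mm above the lid's lower edge (knob from 82 to 106 mm), on a thin neck.
- pad: Cork pad fixed to the bench, 220 (x) x 240 (y) x 6 mm, empty at the start. Origin: centre of its underside. The deep lid is laid here while the tray is emptied.
- heel1: Stacked heel block (striped brown, black underside, one rounded end), 60 (its x) x 40 (its y) x 50 mm (z) high, 0.08 to 0.17 kg. Origin: centre of its underside. Starts standing in the tray under the deep lid; may be absent (None).
- heel2: Stacked heel block (striped brown, black underside, one rounded end), 60 (its x) x 40 (its y) x 50 mm (z) high, 0.08 to 0.17 kg. Origin: centre of its underside. Starts standing in the tray under the deep lid; may be absent (None).
- heel3: Stacked heel block (striped brown, black underside, one rounded end), 60 (its x) x 40 (its y) x 50 mm (z) high, 0.08 to 0.17 kg. Origin: centre of its underside. Starts standing in the tray under the deep lid; may be absent (None).
- heel4: Stacked heel block (striped brown, black underside, one rounded end), 60 (its x) x 40 (its y) x 50 mm (z) high, 0.08 to 0.17 kg. Origin: centre of its underside. Starts standing in the tray under the deep lid; may be absent (None).
- last: Bystander: wooden last, about 200 mm long; not part of the job, leave it where it is. Origin: centre of its underside.
- shoe: Bystander: black shoe, 250 mm long; not part of the job, leave it where it is. Origin: centre of its underside.
- hammer: Bystander: hammer; not part of the job, leave it where it is. Origin: centre of its underside.
- brush: Bystander: brush with a handle; not part of the job, leave it where it is. Origin: centre of its underside.
- finish: Bystander: amber bottle of finish, 60 mm in diameter, 130 mm high; not part of the job, leave it where it is. Origin: centre of its underside.
- tin: Bystander: metal tin, 70 mm in diameter, 60 mm high; not part of the job, leave it where it is. Origin: centre of its underside.

How it is judged (in metres and radians):
On the way, in this order (a step that is already met when the one before it is completed fails the run):
1. the deep lid is set down level on the cork pad (horizontal distance between tray_lid and pad below 0.06 m and height (world z) of tray_lid below 0.02 m and angle between tray_lid's own z axis and vertical below 0.1 rad and linear speed of tray_lid below 0.05 m/s), for 0.2 s.
2. every heel block is in the large bay of the chest (x of heel1 in the frame of chest between -0.143 and 0.085 m and y of heel1 in the frame of chest between -0.108 and 0.108 m and z of heel1 in the frame of chest between 0 and 0.113 m and linear speed of each of heel1, heel2, heel3, heel4 below 0.05 m/s and x of heel2 in the frame of chest between -0.143 and 0.085 m and y of heel2 in the frame of chest between -0.108 and 0.108 m and z of heel2 in the frame of chest between 0 and 0.113 m and x of heel3 in the frame of chest between -0.143 and 0.085 m and y of heel3 in the frame of chest between -0.108 and 0.108 m and z of heel3 in the frame of chest between 0 and 0.113 m and x of heel4 in the frame of chest between -0.143 and 0.085 m and y of heel4 in the frame of chest between -0.108 and 0.108 m and z of heel4 in the frame of chest between 0 and 0.113 m), for 0.2 s.
3. the lid stay is broken at its knee (value of joint stay_knee above 0.4 rad), for 0.1 s.
4. the chest lid is fully shut (value of joint chest_lid above 1.57 rad), for 0.2 s.
5. the deep lid is back on the tray, down on its plate around the rim (horizontal distance between tray_lid and tray below 0.018 m and height (world z) of tray_lid below 0.0115 m and angle between tray_lid's own z axis and vertical below 0.04 rad and linear speed of tray_lid below 0.05 m/s), for 0.2 s.
At the end, for the whole second after the job is handed in: Chest lid fully shut (within 2 degrees), every heel block present at rest in the chest's large bay, and the deep lid at rest, level (within 2 degrees) and down on the tray's plate around its rim (all of step 2 and all of step 5 and value of joint chest_lid above 1.57 rad); the robot touches nothing.
It fails at once if the chest lid is slammed (lowered faster than 2.5 rad/s) (velocity of joint chest_lid above 2.5 rad/s).
It fails at once if the chest lid is forced (over 40 N) while its stay is still locked (value of joint stay_knee below 0.16 rad and contact force between the arm and chest_lid above 40 N).
It fails at once if a bystander is shoved more than 40 mm (distance of any of last, shoe, hammer, brush, finish, tin from where it was at the start of the episode above 0.04 m).
Of heel1, heel2, heel3, heel4 only 2 to 4 are there at a start; the rules pass over those that are not, and their reading is None.
At some moment in a run one of heel1, heel2, heel3, heel4 may be knocked a few centimetres aside while the robot is not near it.
Once in a run the grip may slacken for a moment while it holds something.
It also fails if it takes over 210 s, if anything falls off the work surface, if the arm or the gripper's body presses on something with over 40 N, if the wrist force passes 120 N, or if a joint passes its speed limit or range.

## Robot

A 6-joint arm with a two-finger parallel gripper is mounted at the origin on the work surface. World frame = base frame: x ahead of the robot, y to its left, z up, the work surface at z = 0. Lengths are in mm, angles in degrees, forces in N, time in s.
With the tool pointing down it reaches from about 350 to 850 mm from the base axis. Payload 8.1 kg.
Tool frame: the origin (TCP) lies between the finger pads; the fingertips stand 25 mm ahead of it and the grasp point (between the pads) lies 6 mm ahead of it (tip_extent is the distance from the TCP to the fingertips, in mm); x points along the fingers, y is the direction in which the jaws open and shut, and the axes are right-handed (so a half turn about x gives the same grasp; the last joint's range is limited). The gripper opens to 85 mm and grips with 20 to 120 N. Pads are 22 mm wide; open, the fingers measure 114 mm over their backs; the gripper's body (76 mm by 85 mm) begins 54 mm behind the grasp point. The pads swing forward as they close: fully open they stand 13 mm farther back than shut.
Start: joints at [62.143, 7.471, 85.268, -0, 87.261, -4.893], TCP at [234.073, 552.463, 256.292] pointing down, gripper open.
Joint ranges: [-169.43, 169.43], [-51.17, 129.36], [1.28, 143.12], [-76.62, 256.62], [0, 156.53], [-152.29, 152.29]. Speed limits (degrees/s): [136.94, 136.94, 159.86, 180, 180, 180].

## Interface

Orientations are given as a 3x3 rotation matrix whose columns are the frame's x, y, z axes.
In Python, from cell import get_state, capture, hand_in, tip_extent gives the robot as it stands.
- The arm moves only by the tool arm_command, never from a script. Its argument "series" is one flat list of numbers, 5 for each row, row after row: the shift along the tool's x, y, z in cm, then the turn about the tool's x in degrees, then the opening, from 0 (shut) to 1 (fully open). A call has 1 to 5 rows; each row shifts and turns the commanded pose from where the row before left it, along the tool's axes as they then stand; what a row does not reach is not made up. A row lasts 1/12 s, in which the tool goes at most 41.7 mm and 7.16 degrees, less where a joint would pass 70% of its speed; a pose out of reach is approached as far as the arm can. A call with a gripper value outside its range is refused whole. The fingers move at their own pace and stop on an object; "force" is the grip in N (left out, the last holds). Time passes only in rows, so rows that do not move let the fingers close. It gives the time, the measured TCP pose, the force and the opening at its end, in the units of the state.
- get_state(): the state, without advancing time (a new reading comes with each control period).
- capture(name): name is "scene" or "top" or "wrist"; returns a dict with "frame" (400x640x3 uint8, red, green, blue), "K" (3x3 intrinsics, pixels), "dist" ([k1, k2, p1, p2, k3] as OpenCV has them; the pictures are not rectified), "rvec" (rotation vector, rad) and "tvec" (3), from world to camera coordinates, as OpenCV has them; the wrist camera has in their place "hand_eye" (4x4, takes a point from camera to tool coordinates, whose origin is the TCP and whose axes are the tool frame's). Camera axes: x right, y down, z forward; pixel columns grow to the right and rows downward; lengths in mm; the calibration is good to about 2 mm. A picture is of the moment at which its call begins: read the wrist's pose just before it. There is no depth.
- hand_in(): hands the job in, once; it reports no verdict.
The state is a dict: "t": time; "joint_positions": joint angles; "joint_velocities": joint speeds; "tau": joint torques, N m; "eef_pos": TCP position; "tool_rot": TCP orientation; "force": force on the tool from outside, world axes, zero at the start; "moment": the same for the moment, N m; "grip_width": finger opening in mm.
Only numpy, scipy, OpenCV 4.12 (cv2) and the standard library are available. Lean on these libraries where they do the work, as an engineer would, in place of code of your own. Each camera call takes 0.05 s, during which the arm holds its last target. There are 200 camera calls.

## Working session

There is one attempt and no reset: what is moved stays moved. The work goes in short steps, Python scripts to look and compute and a tool call to move; the robot and the scene stay as the last step left them, time stands still between calls to the robot, and variables do not carry over. Pictures are saved under pics/ and viewed, about 12 in all and at most 16, crops included, and the job is handed in when it is done.

Besides the shell and the picture viewer there is one more tool, called by a JSON object that holds its "name" and its "arguments". arm_command: Moves the arm, as the interface text tells. Its arguments: {"type":"object","properties":{"series":{"type":"array"},"force":{"type":"number"}},"required":["series"]}

```bash
mkdir -p pics && ls
cat > h.py <<'E'
import numpy as np,cv2,json
from cell import get_state,capture,hand_in,tip_extent
def snap(cam,name,crop=None,scale=1.25):
    s=get_state();c=capture(cam);c['s']=s
    f=c['frame'];np.save(f'pics/{name}.npy',f)
    if crop: x0,y0,x1,y1=crop;f=f[y0:y1,x0:x1]
    f=cv2.resize(f,None,fx=scale,fy=scale,interpolation=cv2.INTER_CUBIC)
    cv2.imwrite(f'pics/{name}.png',f[:,:,::-1]);return c
def cam_pose(c):  # returns R (cam->world), origin
    if 'rvec' in c:
        R=cv2.Rodrigues(np.array(c['rvec'],float))[0];return R.T,-R.T@np.array(c['tvec'],float).ravel()
    H=np.array(c['hand_eye']);T=np.eye(4);T[:3,:3]=np.array(c['s']['tool_rot']);T[:3,3]=c['s']['eef_pos'];M=T@H
    return M[:3,:3],M[:3,3]
def p2w(c,uv,z):
    R,o=cam_pose(c);uv=np.array(uv,float).reshape(-1,1,2)
    n=cv2.undistortPoints(uv,np.array(c['K']),np.array(c['dist'])).reshape(-1,2)
    d=np.c_[n,np.ones(len(n))]@R.T
    z=np.broadcast_to(z,len(n));return o+d*((z-o[2])/d[:,2])[:,None]
def w2p(c,X):
    R,o=cam_pose(c);X=np.array(X,float).reshape(-1,3)
    return cv2.projectPoints(X,cv2.Rodrigues(R.T)[0],-R.T@o,np.array(c['K']),np.array(c['dist']))[0].reshape(-1,2)
def save(c,n):
    import pickle;pickle.dump(c,open(f'pics/{n}.pkl','wb'))
def load(n):
    import pickle;return pickle.load(open(f'pics/{n}.pkl','rb'))
def st():
    s=get_state();print(round(s['t'],2),np.round(s['eef_pos'],1),np.round(s['joint_positions'],1),'F',np.round(s['force'],1),'g',round(s['grip_width'],1));print(np.round(s['tool_rot'],3).tolist())
E
python3 - <<'E'
from h import *
st();print(tip_extent() if callable(tip_extent) else tip_extent)
for n in('top','scene'):
    c=snap(n,n+'0');save(c,n+'0');R,o=cam_pose(c);print(n,np.round(o),np.round(R[:,2],2),np.round(c['K'][0],1))
E
```

```text
pics
0.0 [233.8 552.  255.2] [62.1  7.5 85.3  0.  87.3 -4.9] F [ 1.5 -0.8  0.2] g 85.4
[[-0.001, 0.39, 0.921], [-0.002, 0.921, -0.39], [-1.0, -0.002, -0.0]]
25.0
top [ 468.   36. 1737.] [ 0.07  0.   -1.  ] [423.    0.  319.2]
scene [1489. -438. 1438.] [-0.57  0.3  -0.77] [393.4   0.  322. ]
```

View pics/top0.png

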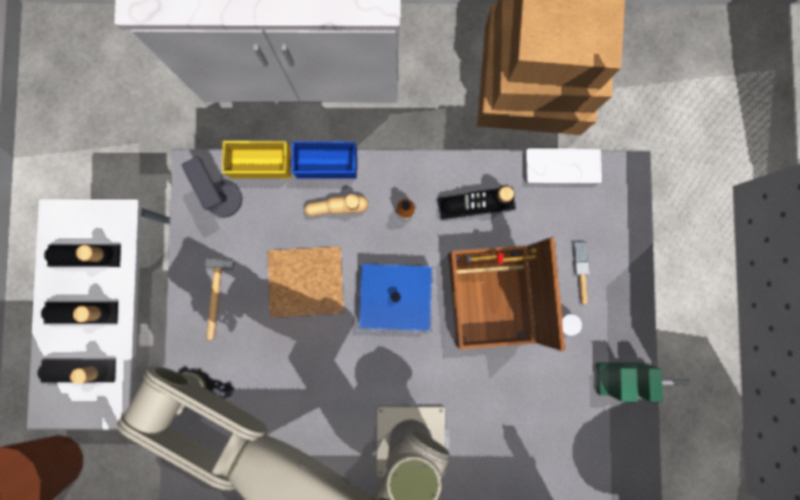

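View pics/scene0.png

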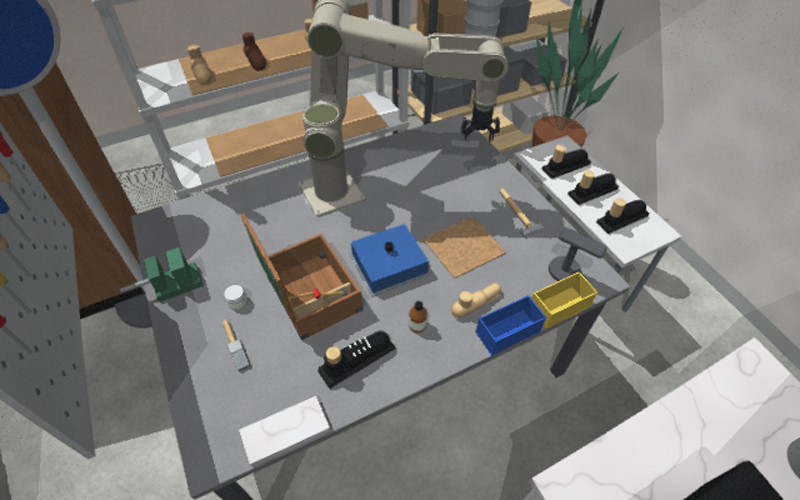

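Top view (1.25x): pad at about (305,282), blue lid with knob at (395,296), chest at (450–565, 240–350) with the lid on its right (-y) side, and the red knee at (500,258). Enlarging.

Run:
```python
from h import *
f=np.load('pics/top0.npy')[180:290,205:465]
f=cv2.resize(f,None,fx=3,fy=3,interpolation=cv2.INTER_CUBIC)
cv2.imwrite('pics/topcrop.png',f[:,:,::-1])
```

```text
(no output)
```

View pics/topcrop.png

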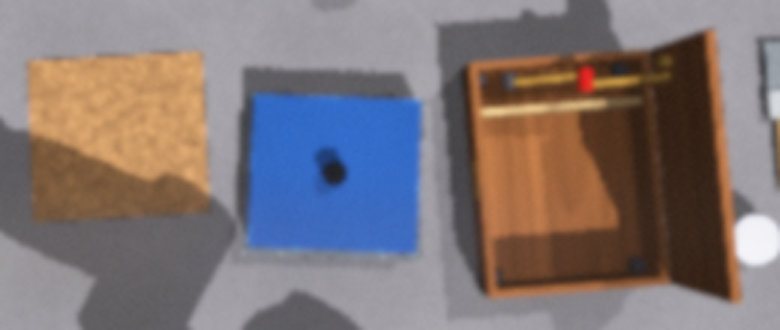

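Run:
```python
from h import *
c=load('top0')
def q(l,z): 
    p=p2w(c,np.array([[ (u+.5)/3-.5+205,(v+.5)/3-.5+180] for u,v in l]),z);return p
def yaw(a,b):return np.degrees(np.arctan2(b[1]-a[1],b[0]-a[0]))
for n,l,z in(('pad',[(28,62),(204,53),(209,211),(33,220)],6),('lid',[(251,93),(422,99),(417,254),(246,249)],76),('chest',[(469,63),(645,52),(666,284),(490,297)],115)):
    p=q(l,z);print(n,np.round(p[:,:2]).tolist(),'c',np.round(p.mean(0)),'yaw',round(yaw(p[3],p[0]),1),round(yaw(p[2],p[1]),1),'sizes',[round(np.linalg.norm(p[i]-p[i-1])) for i in range(4)])
print('knob',q([(334,173)],106),'knee',q([(587,78)],160))
```

```text
pad [[606.0, 471.0], [620.0, 230.0], [404.0, 221.0], [391.0, 459.0]] c [505. 345.   6.] yaw 3.1 2.5 sizes [215, 241, 215, 239]
lid [[561.0, 160.0], [554.0, -64.0], [353.0, -57.0], [358.0, 165.0]] c [456.  51.  76.] yaw -1.3 -1.9 sizes [203, 224, 202, 222]
chest [[599.0, -122.0], [614.0, -347.0], [319.0, -370.0], [302.0, -147.0]] c [ 458. -247.  115.] yaw 4.9 4.4 sizes [298, 226, 295, 223]
knob [[457.20593844  50.73023022 106.        ]] knee [[ 576.78418668 -264.08891928  160.        ]]
```

Lid knob is at about (457,51), pad (505,345), and chest (458,-247) with yaw 4.6°. The knee predicted from the chest pose agrees with the measured one within 4 mm. Turning the tool so its y is world y, then going above the knob.

{"name": "arm_command", "arguments": {"series": [0, 0, 0, -5.74, 1, 0, 0, 0, -5.74, 1, 0, 0, 0, -5.74, 1, 0, 0, 0, -5.73, 1, 0, -3.58, 1.59, 0, 1]}}

```text
t: 0.52
eef_pos: [247.6, 519.3, 254.4]
tool_rot: [[-0.003, -0.01, 1.0], [-0.0, 1.0, 0.01], [-1.0, -0.0, -0.003]]
force: [1.4, -0.1, 0.9]
grip_width: 85.3
```

{"name": "arm_command", "arguments": {"series": [0.4, -3.58, 1.59, 0, 1, 0.4, -3.58, 1.59, 0, 1, 0.4, -3.58, 1.59, 0, 1, 0.4, -3.58, 1.59, 0, 1, 0.4, -3.58, 1.59, 0, 1]}}

```text
t: 0.93
eef_pos: [329.5, 335.8, 235.6]
tool_rot: [[-0.0, -0.0, 1.0], [-0.0, 1.0, 0.0], [-1.0, -0.0, -0.0]]
force: [0.7, -0.8, 0.3]
grip_width: 85.4
```

{"name": "arm_command", "arguments": {"series": [0.4, -3.58, 1.59, 0, 1, 0.4, -3.58, 1.59, 0, 1, 0.4, -3.58, 1.59, 0, 1, 0.4, -3.58, 1.59, 0, 1, 0.4, -3.58, 1.59, 0, 1]}}

```text
t: 1.35
eef_pos: [409.0, 156.8, 215.9]
tool_rot: [[-0.0, 0.0, 1.0], [0.0, 1.0, -0.0], [-1.0, 0.0, -0.0]]
force: [0.3, 1.0, 0.4]
grip_width: 85.2
```

{"name": "arm_command", "arguments": {"series": [0.4, -3.58, 1.59, 0, 1, 0.4, -3.58, 1.59, 0, 1, 0.4, -3.58, 1.59, 0, 1, 0, 0, 0, 0, 1]}}

```text
t: 1.68
eef_pos: [457.8, 45.3, 203.3]
tool_rot: [[-0.0, 0.006, 1.0], [-0.003, 1.0, -0.006], [-1.0, -0.003, -0.0]]
force: [0.4, 0.1, 0.3]
grip_width: 85.5
```

Run:
```python
from h import *
st();c=snap('wrist','w1');save(c,'w1');st()
R,o=cam_pose(c);print(o,R[:,2],w2p(c,[[457,51,112]]))
```

```text
1.68 [457.8  45.3 203.3] [ -0.6 -13.  110.6  -0.2  82.4 -90.3] F [0.4 0.1 0.3] g 85.5
[[-0.0, 0.006, 1.0], [-0.003, 1.0, -0.006], [-1.0, -0.003, -0.0]]
1.73 [456.9  48.  203.4] [ -0.4 -13.  110.7  -0.   82.5 -90. ] F [-0.3  0.8 -0.4] g 85.5
[[-0.001, 0.006, 1.0], [-0.001, 1.0, -0.006], [-1.0, -0.001, -0.001]]
[382.30345292  44.96120753 320.58314443] [ 0.29674711 -0.00333194 -0.95495029] [[333.25756397 212.30881256]]
```

View pics/w1.png

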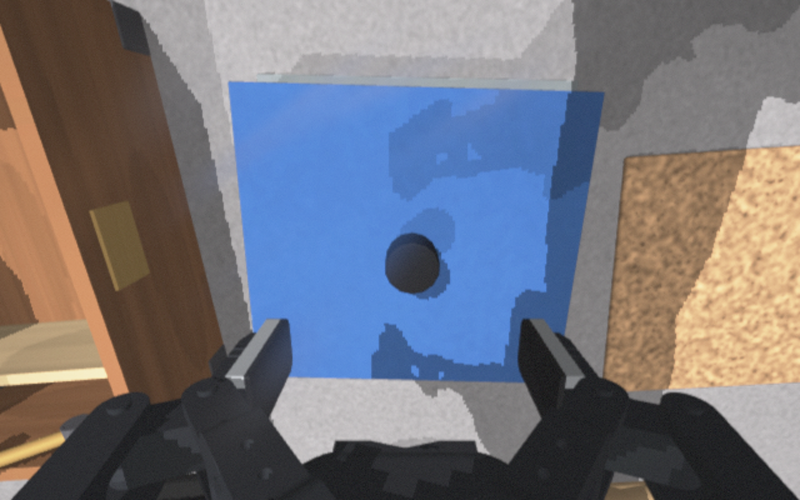

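Knob at (413,263), predicted (416,265): within about 2 mm. The plan holds, so descend and grip.

{"name": "arm_command", "arguments": {"series": [3.2, 0, 0, 0, 1, 3.2, 0, 0, 0, 1, 2.6, 0, 0, 0, 1, 0.6, 0, 0, 0, 1, 0, 0, 0, 0, 1], "force": 60}}

```text
t: 2.15
eef_pos: [454.2, 52.0, 106.0]
tool_rot: [[-0.005, -0.001, 1.0], [0.0, 1.0, 0.001], [-1.0, 0.0, -0.005]]
force: [0.0, 0.5, 0.2]
grip_width: 85.5
```

{"name": "arm_command", "arguments": {"series": [0, 0, 0, 0, 0, 0, 0, 0, 0, 0, 0, 0, 0, 0, 0, 0, 0, 0, 0, 0, 0, 0, 0, 0, 0]}}

```text
t: 2.57
eef_pos: [457.8, 51.1, 110.1]
tool_rot: [[0.003, 0.0, 1.0], [-0.0, 1.0, -0.0], [-1.0, -0.0, 0.003]]
force: [-1.9, 0.6, 3.0]
grip_width: 30.2
```

{"name": "arm_command", "arguments": {"series": [0, 0, 0, 0, 0, 0, 0, 0, 0, 0, -0.5, 0, 0, 0, 0, -0.5, 0, 0, 0, 0, -0.5, 0, 0, 0, 0]}}

```text
t: 2.98
eef_pos: [456.3, 51.2, 123.7]
tool_rot: [[-0.001, 0.0, 1.0], [0.0, 1.0, -0.0], [-1.0, 0.0, -0.001]]
force: [0.9, -0.1, -2.9]
grip_width: 30.1
```

{"name": "arm_command", "arguments": {"series": [-1.5, 0, 0, 0, 0, -2, 0, 0, 0, 0, -2.5, 0, 0, 0, 0, -2, 0, 0, 0, 0, -0.7, 0.6, 0.1, 0, 0]}}

```text
t: 3.4
eef_pos: [459.1, 56.8, 214.2]
tool_rot: [[0.005, 0.001, 1.0], [-0.0, 1.0, -0.001], [-1.0, -0.0, 0.005]]
force: [0.6, -0.3, -1.8]
grip_width: 30.2
```

{"name": "arm_command", "arguments": {"series": [0, 1.8, 0.3, 0, 0, 0, 2.7, 0.4, 0, 0, 0, 2.7, 0.5, 0, 0, 0, 2.7, 0.5, 0, 0, 0, 2.7, 0.5, 0, 0]}}

```text
t: 3.82
eef_pos: [479.2, 184.8, 209.5]
tool_rot: [[-0.001, 0.001, 1.0], [-0.0, 1.0, -0.001], [-1.0, -0.0, -0.001]]
force: [0.0, 0.2, -3.7]
grip_width: 30.4
```

{"name": "arm_command", "arguments": {"series": [0, 2.7, 0.5, 0, 0, 0, 2.7, 0.5, 0, 0, 0, 2.7, 0.4, 0, 0, 0, 2.7, 0.4, 0, 0, 0, 2.7, 0.4, 0, 0]}}

```text
t: 4.23
eef_pos: [501.0, 319.9, 209.1]
tool_rot: [[-0.001, 0.0, 1.0], [-0.001, 1.0, -0.0], [-1.0, -0.001, -0.001]]
force: [-0.0, 0.0, -3.0]
grip_width: 30.4
```

{"name": "arm_command", "arguments": {"series": [0, 1.8, 0.3, 0, 0, 0, 0.9, 0, 0, 0, 0, 0, 0, 0, 0, 0, 0, 0, 0, 0]}}

```text
t: 4.57
eef_pos: [504.0, 345.0, 209.4]
tool_rot: [[-0.001, -0.001, 1.0], [-0.001, 1.0, 0.001], [-1.0, -0.001, -0.001]]
force: [0.1, -1.1, -3.4]
grip_width: 30.1
```

Run:
```python
from h import *
st();c=snap('top','t2',(205,180,465,290),3);save(c,'t2')
```

```text
4.57 [504.  345.  209.4] [ 29.6  10.6  86.7  -0.   82.8 -60.4] F [ 0.1 -1.1 -3.4] g 30.1
[[-0.001, -0.001, 1.0], [-0.001, 1.0, 0.001], [-1.0, -0.001, -0.001]]
```

View pics/t2.png

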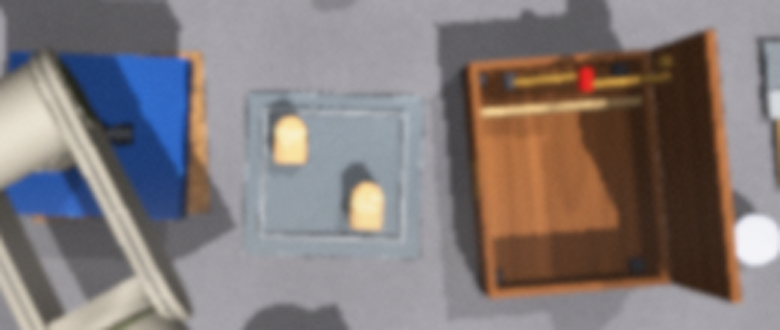

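Two heel blocks are visible, at crop (290,140) and (367,206). The lid is still held, over the pad. Lowering it.

{"name": "arm_command", "arguments": {"series": [1.5, 0, 0, 0, 0, 2.5, 0, 0, 0, 0, 2.5, 0, 0, 0, 0, 1.5, 0, 0, 0, 0, 1.0, 0, 0, 0, 0]}}

```text
t: 5.03
eef_pos: [503.5, 343.0, 117.6]
tool_rot: [[-0.003, 0.002, 1.0], [-0.002, 1.0, -0.002], [-1.0, -0.002, -0.003]]
force: [-0.4, -0.3, -3.1]
grip_width: 30.3
```

{"name": "arm_command", "arguments": {"series": [0.5, 0, 0, 0, 0, 0.3, 0, 0, 0, 0, 0.1, 0, 0, 0, 0, 0, 0, 0, 0, 0, 0, 0, 0, 0, 0]}}

```text
t: 5.45
eef_pos: [505.4, 345.5, 112.7]
tool_rot: [[0.002, 0.0, 1.0], [0.001, 1.0, -0.0], [-1.0, 0.001, 0.002]]
force: [0.4, -0.1, -2.9]
grip_width: 30.5
```

Run:
```python
from h import *
st();c=load('t2')
def q(l,z): return p2w(c,np.array([[ (u+.5)/3-.5+205,(v+.5)/3-.5+180] for u,v in l]),z)
p=q([(249,92),(424,95),(419,258),(244,251)],6);print(np.round(p),p.mean(0))
for l in ([(274,163),(307,163),(290,114)],[(351,229),(384,229),(367,180)]):
    p=q(l,56);m=(p[0]+p[1])/2;print(np.round(p),(m+p[2])/2,np.linalg.norm(p[2]-m),np.linalg.norm(p[1]-p[0]))
```

```text
5.45 [505.4 345.5 112.7] [ 29.6  15.5  91.6  -0.   72.8 -60.4] F [ 0.4 -0.1 -2.9] g 30.5
[[0.002, 0.0, 1.0], [0.001, 1.0, -0.0], [-1.0, 0.001, 0.002]]
[[566. 168.   6.]
 [563. -71.   6.]
 [342. -64.   6.]
 [351. 173.   6.]] [455.67057787  51.64145096   6.        ]
[[470. 131.  56.]
 [470.  87.  56.]
 [535. 110.  56.]] [502.15527828 109.26976205  56.        ] 64.74467306942157 43.592138842481894
[[384.  28.  56.]
 [384. -15.  56.]
 [448.   8.  56.]] [415.71680397   7.17383055  56.        ] 64.2453166988557 43.42036374962074
```

{"name": "arm_command", "arguments": {"series": [0.15, 0, 0, 0, 0, 0.15, 0, 0, 0, 0, 0, 0, 0, 0, 0, 0, 0, 0, 0, 0]}}

```text
t: 5.78
eef_pos: [505.3, 345.7, 110.2]
tool_rot: [[0.002, -0.0, 1.0], [0.001, 1.0, 0.0], [-1.0, 0.001, 0.002]]
force: [-2.6, -0.8, 6.2]
grip_width: 30.1
```

Touchdown (force now upward). Release, rise, and go above heel A.

{"name": "arm_command", "arguments": {"series": [0, 0, 0, 0, 1, 0, 0, 0, 0, 1, 0, 0, 0, 0, 1, 0, 0, 0, 0, 1, -1, 0, 0, 0, 1]}}

```text
t: 6.2
eef_pos: [503.3, 344.4, 116.2]
tool_rot: [[-0.003, 0.0, 1.0], [-0.002, 1.0, -0.0], [-1.0, -0.002, -0.003]]
force: [-0.2, 0.3, -0.9]
grip_width: 85.4
```

{"name": "arm_command", "arguments": {"series": [-3, 0, 0, 0, 1, -3, 0, 0, 0, 1, -3, 0, 0, 0, 1, 0, -3, 0, 0, 1, 0, -4, 0, 0, 1]}}

```text
t: 6.62
eef_pos: [506.0, 277.4, 212.6]
tool_rot: [[0.006, -0.003, 1.0], [0.004, 1.0, 0.003], [-1.0, 0.004, 0.006]]
force: [0.7, -0.6, -1.2]
grip_width: 85.3
```

{"name": "arm_command", "arguments": {"series": [0, -4, 0, 0, 1, 0, -4, 0, 0, 1, 0, -4, 0, 0, 1, 1.5, -3, 0, 0, 1, 2, -1.6, -0.3, 0, 1]}}

```text
t: 7.03
eef_pos: [503.5, 106.1, 176.2]
tool_rot: [[0.006, 0.002, 1.0], [-0.0, 1.0, -0.002], [-1.0, -0.0, 0.006]]
force: [-0.1, 0.7, -0.2]
grip_width: 85.3
```

{"name": "arm_command", "arguments": {"series": [0, 0, 0, 0, 1, 0, 0, 0, 0, 1, 0, 0, 0, 0, 1]}}

```text
t: 7.28
eef_pos: [502.1, 109.8, 174.5]
tool_rot: [[0.001, 0.0, 1.0], [0.001, 1.0, -0.0], [-1.0, 0.001, 0.001]]
force: [0.3, 0.6, -0.1]
grip_width: 84.9
```

Run:
```python
from h import *
st();c=snap('wrist','w3');save(c,'w3')
print(w2p(c,[[502,109,56],[416,7,56],[505,345,112]])*1.25)
```

```text
7.28 [502.1 109.8 174.5] [  6.6  -2.9 104.6   0.   78.2 -83.4] F [ 0.3  0.6 -0.1] g 84.9
[[0.001, 0.0, 1.0], [0.001, 1.0, -0.0], [-1.0, 0.001, 0.001]]
[[404.5376403  251.74679643]
 [224.63911152 107.58369089]
 [877.3985007  291.23143597]]
```

View pics/w3.png

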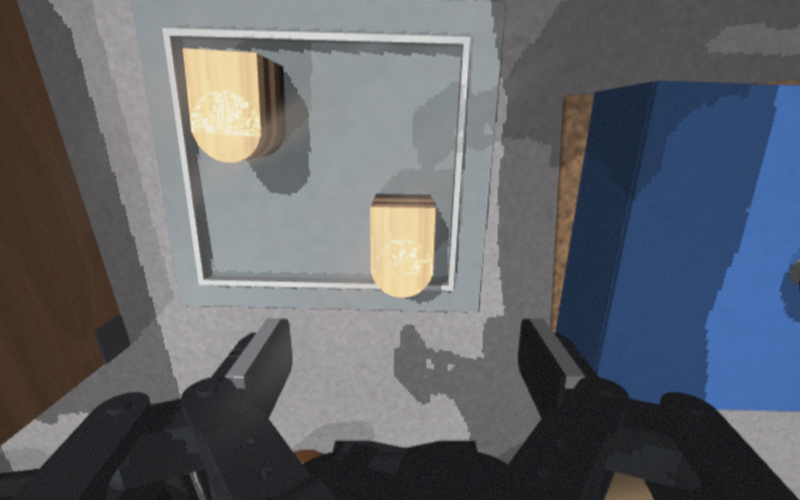

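Both heels are where predicted (A at (403,252), B at (225,107)), and the lid sits level on the pad. Grasping heel A.

{"name": "arm_command", "arguments": {"series": [4, 0, 0, 0, 1, 4, 0, 0, 0, 1, 3, 0, 0, 0, 1, 1.6, 0, 0, 0, 1, 0, 0, 0, 0, 1]}}

```text
t: 7.75
eef_pos: [498.8, 110.2, 43.7]
tool_rot: [[-0.006, -0.002, 1.0], [-0.001, 1.0, 0.002], [-1.0, -0.001, -0.006]]
force: [-0.9, 0.3, -0.1]
grip_width: 85.4
```

{"name": "arm_command", "arguments": {"series": [0, 0, 0, 0, 0, 0, 0, 0, 0, 0, 0, 0, 0, 0, 0, 0, 0, 0, 0, 0, 0, 0, 0, 0, 0]}}

```text
t: 8.17
eef_pos: [503.6, 109.6, 49.8]
tool_rot: [[0.004, 0.0, 1.0], [0.001, 1.0, -0.0], [-1.0, 0.001, 0.004]]
force: [-1.7, 1.4, 6.2]
grip_width: 39.0
```

{"name": "arm_command", "arguments": {"series": [0, 0, 0, 0, 0, -1.5, 0, 0, 0, 0, -3, 0, 0, 0, 0, -4, 0, 0, 0, 0, -4, 0, 0, 0, 0]}}

```text
t: 8.58
eef_pos: [500.6, 109.1, 173.4]
tool_rot: [[-0.002, 0.0, 1.0], [-0.0, 1.0, -0.0], [-1.0, -0.0, -0.002]]
force: [0.2, -0.4, -0.2]
grip_width: 39.2
```

{"name": "arm_command", "arguments": {"series": [-3.5, 0, 0, 0, 0, -1.5, 0, 0, 0, 0, 0, 0, 0, 0, 0, 0, 0, 0, 0, 0]}}

```text
t: 8.92
eef_pos: [502.4, 109.3, 224.0]
tool_rot: [[0.004, 0.0, 1.0], [0.0, 1.0, -0.0], [-1.0, 0.0, 0.004]]
force: [-0.1, -0.3, -0.8]
grip_width: 39.1
```

{"name": "arm_command", "arguments": {"series": [0, -2, -0.7, 0, 0, 0, -3.6, -1.3, 0, 0, 0, -3.9, -1.5, 0, 0, 0, -3.9, -1.5, 0, 0, 0, -3.9, -1.5, 0, 0]}}

```text
t: 9.33
eef_pos: [434.6, -64.3, 220.0]
tool_rot: [[-0.003, -0.001, 1.0], [0.001, 1.0, 0.001], [-1.0, 0.001, -0.003]]
force: [0.7, -0.7, -1.1]
grip_width: 39.2
```

{"name": "arm_command", "arguments": {"series": [0, -3.9, -1.5, 0, 0, 0, -3.9, -1.5, 0, 0, 0, -3.9, -1.5, 0, 0, 0, -3.3, -1, 0, 0, 0, -2, -0.6, 0, 0]}}

```text
t: 9.75
eef_pos: [373.3, -235.4, 220.3]
tool_rot: [[-0.003, 0.003, 1.0], [0.001, 1.0, -0.003], [-1.0, 0.001, -0.003]]
force: [0.7, 0.5, -1.2]
grip_width: 39.4
```

{"name": "arm_command", "arguments": {"series": [0, 0, 0, 0, 0, 0, 0, 0, 0, 0, 0, 0, 0, 0, 0]}}

```text
t: 10.0
eef_pos: [375.2, -232.2, 220.8]
tool_rot: [[-0.002, 0.001, 1.0], [0.002, 1.0, -0.001], [-1.0, 0.002, -0.002]]
force: [0.4, 0.2, -0.8]
grip_width: 39.1
```

Run:
```python
from h import *
st();c=snap('wrist','w4');save(c,'w4')
```

```text
10.0 [ 375.2 -232.2  220.8] [ -38.4  -16.8  111.9    0.    85.  -128.4] F [ 0.4  0.2 -0.8] g 39.1
[[-0.002, 0.001, 1.0], [0.002, 1.0, -0.001], [-1.0, 0.002, -0.002]]
```

View pics/w4.png

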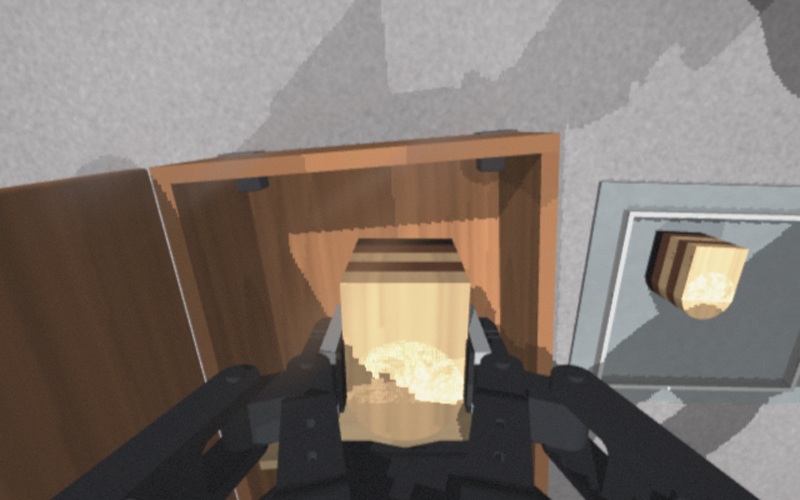

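Heel A is held squarely over the bay. Lowering it, shifted 20 mm in +x for clearance from the wall.

{"name": "arm_command", "arguments": {"series": [2, 0, 1, 0, 0, 4, 0, 1, 0, 0, 4, 0, 0, 0, 0, 3, 0, 0, 0, 0, 2, 0, 0, 0, 0]}}

```text
t: 10.47
eef_pos: [394.3, -230.1, 68.2]
tool_rot: [[-0.004, -0.002, 1.0], [0.003, 1.0, 0.002], [-1.0, 0.003, -0.004]]
force: [0.6, 0.2, -1.3]
grip_width: 39.6
```

{"name": "arm_command", "arguments": {"series": [1, 0, 0, 0, 0, 0.3, 0, 0, 0, 0, 0.2, 0, 0, 0, 0, 0, 0, 0, 0, 0, 0, 0, 0, 0, 0]}}

```text
t: 10.88
eef_pos: [397.0, -233.8, 59.0]
tool_rot: [[0.002, -0.0, 1.0], [-0.002, 1.0, 0.0], [-1.0, -0.002, 0.002]]
force: [0.4, 0.5, -0.8]
grip_width: 39.1
```

{"name": "arm_command", "arguments": {"series": [0.3, 0, 0, 0, 0, 0.2, 0, 0, 0, 0, 0, 0, 0, 0, 0, 0, 0, 0, 0, 0]}}

```text
t: 11.22
eef_pos: [396.7, -233.9, 53.8]
tool_rot: [[0.002, 0.0, 1.0], [-0.002, 1.0, -0.0], [-1.0, -0.002, 0.002]]
force: [-1.1, 1.1, 7.2]
grip_width: 39.6
```

{"name": "arm_command", "arguments": {"series": [0, 0, 0, 0, 1, 0, 0, 0, 0, 1, 0, 0, 0, 0, 1, 0, 0, 0, 0, 1, -2, 0, 0, 0, 1]}}

```text
t: 11.63
eef_pos: [393.2, -231.3, 68.9]
tool_rot: [[-0.005, 0.0, 1.0], [0.004, 1.0, -0.0], [-1.0, 0.004, -0.005]]
force: [-0.1, 0.3, 0.2]
grip_width: 85.3
```

{"name": "arm_command", "arguments": {"series": [-4, 0, 0, 0, 1, -4, 0, 0, 0, 1, -4, 0, 0, 0, 1, -2, 0, 0, 0, 1, 0, 3, 0.3, 0, 1]}}

```text
t: 12.05
eef_pos: [401.1, -207.7, 219.0]
tool_rot: [[0.009, 0.003, 1.0], [-0.008, 1.0, -0.003], [-1.0, -0.008, 0.009]]
force: [1.0, 0.1, 0.6]
grip_width: 85.3
```

{"name": "arm_command", "arguments": {"series": [0, 4, 0.3, 0, 1, 0, 4, 0.4, 0, 1, 0, 4, 0.4, 0, 1, 0, 4, 0.4, 0, 1, 0, 3, 0.2, 0, 1]}}

```text
t: 12.47
eef_pos: [415.6, -10.5, 212.4]
tool_rot: [[0.001, -0.0, 1.0], [0.001, 1.0, 0.0], [-1.0, 0.001, 0.001]]
force: [0.1, -0.0, -0.5]
grip_width: 85.2
```

{"name": "arm_command", "arguments": {"series": [2, 2, 0, 0, 1, 0, 0, 0, 0, 1, 0, 0, 0, 0, 1, 0, 0, 0, 0, 1]}}

```text
t: 12.8
eef_pos: [415.8, 6.5, 192.5]
tool_rot: [[-0.0, -0.0, 1.0], [-0.0, 1.0, 0.0], [-1.0, -0.0, -0.0]]
force: [0.6, -0.4, 0.3]
grip_width: 85.6
```

Run:
```python
from h import *
st();c=snap('wrist','w5');save(c,'w5')
print(w2p(c,[[416,7,56],[396,-233,60]])*1.25)
```

```text
12.8 [415.8   6.5 192.5] [ -6.2 -20.3 117.7  -0.   82.7 -96.2] F [ 0.6 -0.4  0.3] g 85.6
[[-0.0, -0.0, 1.0], [-0.0, 1.0, 0.0], [-1.0, -0.0, -0.0]]
[[406.62350837 244.28151014]
 [ 38.66632178 216.69672208]]
```

View pics/w5.png

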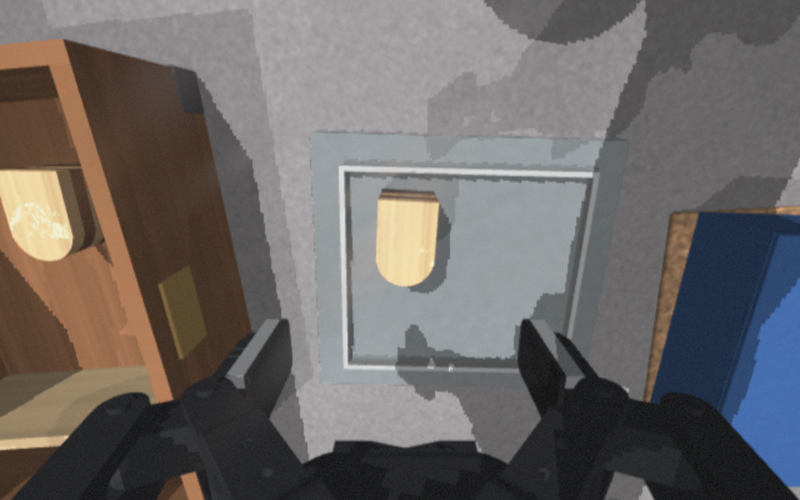

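Heel B at (407,243) is as predicted; heel A stands in the bay. Grasping B.

{"name": "arm_command", "arguments": {"series": [4, 0, 0, 0, 1, 4, 0, 0, 0, 1, 4, 0, 0, 0, 1, 2, 0, 0, 0, 1, 0.4, 0, 0, 0, 1]}}

```text
t: 13.27
eef_pos: [412.6, 6.0, 44.4]
tool_rot: [[-0.007, 0.002, 1.0], [0.001, 1.0, -0.002], [-1.0, 0.001, -0.007]]
force: [-0.6, -0.1, -0.7]
grip_width: 85.4
```

{"name": "arm_command", "arguments": {"series": [0, 0, 0, 0, 0, 0, 0, 0, 0, 0, 0, 0, 0, 0, 0, 0, 0, 0, 0, 0, 0, 0, 0, 0, 0]}}

```text
t: 13.68
eef_pos: [418.2, 6.4, 51.0]
tool_rot: [[0.005, 0.0, 1.0], [-0.001, 1.0, -0.0], [-1.0, -0.001, 0.005]]
force: [-1.0, -0.8, 7.4]
grip_width: 39.8
```

{"name": "arm_command", "arguments": {"series": [0, 0, 0, 0, 0, -1.5, 0, 0, 0, 0, -3, 0, 0, 0, 0, -4, 0, 0, 0, 0, -4, 0, 0, 0, 0]}}

```text
t: 14.1
eef_pos: [415.2, 7.0, 175.4]
tool_rot: [[-0.0, 0.0, 1.0], [0.0, 1.0, -0.0], [-1.0, 0.0, -0.0]]
force: [2.4, -0.2, 0.6]
grip_width: 39.5
```

{"name": "arm_command", "arguments": {"series": [-3.5, 0, 0, 0, 0, -1.5, -1, 0, 0, 0, 0, -3, 0.5, 0, 0, 0, -3.8, 1, 0, 0, 0, -3.8, 1.2, 0, 0]}}

```text
t: 14.52
eef_pos: [443.7, -110.3, 225.9]
tool_rot: [[0.004, -0.002, 1.0], [-0.002, 1.0, 0.002], [-1.0, -0.002, 0.004]]
force: [0.7, 0.6, -0.3]
grip_width: 39.7
```

{"name": "arm_command", "arguments": {"series": [0, -3.8, 1.2, 0, 0, 0, -3.8, 1.2, 0, 0, 0, -3.8, 1, 0, 0, 0, -2.4, 0.5, 0, 0, 0, -1.2, 0.2, 0, 0]}}

```text
t: 14.93
eef_pos: [484.2, -262.6, 224.7]
tool_rot: [[0.002, 0.003, 1.0], [-0.002, 1.0, -0.003], [-1.0, -0.002, 0.002]]
force: [-0.0, 0.1, -0.4]
grip_width: 39.5
```

{"name": "arm_command", "arguments": {"series": [0, 0, 0, 0, 0, 0, 0, 0, 0, 0, 0, 0, 0, 0, 0]}}

```text
t: 15.18
eef_pos: [483.8, -258.0, 223.8]
tool_rot: [[0.0, -0.0, 1.0], [0.0, 1.0, 0.0], [-1.0, 0.0, 0.0]]
force: [-0.7, 0.8, -1.3]
grip_width: 39.4
```

Run:
```python
from h import *
st();c=snap('wrist','w6');save(c,'w6')
```

```text
15.18 [ 483.8 -258.   223.8] [ -33.4    0.4   96.     0.    83.5 -123.5] F [-0.7  0.8 -1.3] g 39.4
[[0.0, -0.0, 1.0], [0.0, 1.0, 0.0], [-1.0, 0.0, 0.0]]
```

View pics/w6.png

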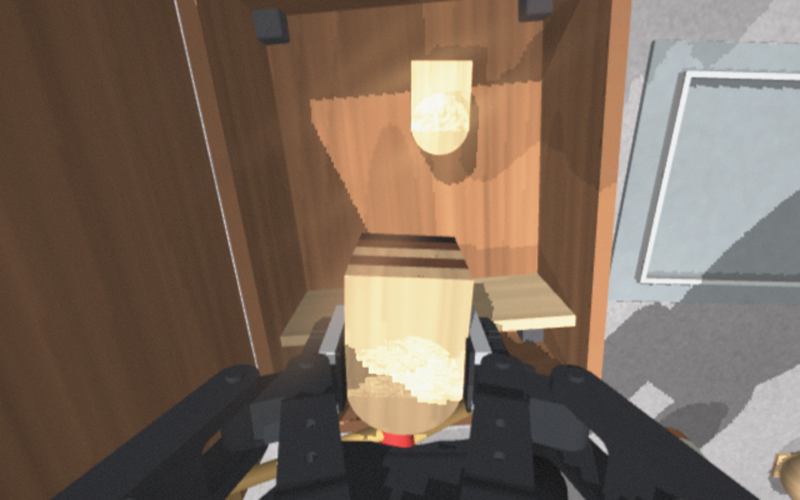

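Heel A is standing in the bay, and B is held above the free part before the partition. Lowering B.

{"name": "arm_command", "arguments": {"series": [2, 0, -0.5, 0, 0, 4, 0, 0, 0, 0, 4, 0, 0, 0, 0, 3, 0, 0, 0, 0, 2, 0, 0, 0, 0]}}

```text
t: 15.65
eef_pos: [476.9, -256.4, 69.8]
tool_rot: [[-0.003, -0.002, 1.0], [0.003, 1.0, 0.002], [-1.0, 0.003, -0.003]]
force: [-0.0, 1.0, -1.1]
grip_width: 39.6
```

{"name": "arm_command", "arguments": {"series": [1, 0, 0, 0, 0, 0.3, 0, 0, 0, 0, 0.2, 0, 0, 0, 0, 0, 0, 0, 0, 0, 0, 0, 0, 0, 0]}}

```text
t: 16.07
eef_pos: [480.0, -259.8, 60.3]
tool_rot: [[0.003, -0.0, 1.0], [-0.002, 1.0, 0.0], [-1.0, -0.002, 0.003]]
force: [-0.5, 0.5, -0.2]
grip_width: 39.7
```

{"name": "arm_command", "arguments": {"series": [0.3, 0, 0, 0, 0, 0, 0, 0, 0, 0, 0, 0, 0, 0, 0]}}

```text
t: 16.32
eef_pos: [479.0, -259.4, 55.8]
tool_rot: [[0.001, 0.0, 1.0], [-0.0, 1.0, -0.0], [-1.0, -0.0, 0.001]]
force: [-0.4, -0.1, -1.1]
grip_width: 39.6
```

{"name": "arm_command", "arguments": {"series": [0.1, 0, 0, 0, 0, 0, 0, 0, 0, 0]}}

```text
t: 16.48
eef_pos: [479.0, -259.4, 55.1]
tool_rot: [[0.001, 0.0, 1.0], [-0.0, 1.0, -0.0], [-1.0, -0.0, 0.001]]
force: [-2.9, 1.0, 4.9]
grip_width: 39.3
```

{"name": "arm_command", "arguments": {"series": [0, 0, 0, 0, 1, 0, 0, 0, 0, 1, 0, 0, 0, 0, 1, 0, 0, 0, 0, 1, -2, 0, 0, 0, 1]}}

```text
t: 16.9
eef_pos: [476.1, -257.4, 70.4]
tool_rot: [[-0.006, 0.0, 1.0], [0.004, 1.0, -0.0], [-1.0, 0.004, -0.006]]
force: [-0.8, 0.0, -1.1]
grip_width: 85.7
```

{"name": "arm_command", "arguments": {"series": [-4, 0, 0, 0, 1, -4, 0, 0, 0, 1, -4, 0, 0, 0, 1, -4, 0, 0, 0, 0, -2.5, 0, 0, 0, 0]}}

```text
t: 17.32
eef_pos: [479.7, -259.8, 264.4]
tool_rot: [[0.005, 0.0, 1.0], [-0.003, 1.0, -0.0], [-1.0, -0.003, 0.005]]
force: [1.0, -0.8, 0.4]
grip_width: 64.0
```

{"name": "arm_command", "arguments": {"series": [0, 0, 2, 0, 0, 0, -0.1, 3, 0, 0, 0, -0.1, 3, 0, 0, 0, -0.1, 1.7, 0, 0, 0, 0, 0, 0, 0]}}

```text
t: 17.73
eef_pos: [578.1, -261.7, 258.5]
tool_rot: [[0.0, -0.001, 1.0], [0.0, 1.0, 0.001], [-1.0, 0.0, 0.0]]
force: [0.4, -0.4, -0.3]
grip_width: 0.9
```

{"name": "arm_command", "arguments": {"series": [0, 0, 0, 0, 0, 0, 0, 0, 0, 0, 0, 0, 0, 0, 0]}}

```text
t: 17.98
eef_pos: [575.0, -262.2, 259.3]
tool_rot: [[-0.0, 0.001, 1.0], [0.0, 1.0, -0.001], [-1.0, 0.0, -0.0]]
force: [-0.3, 0.9, -0.1]
grip_width: -0.1
```

Run:
```python
from h import *
st();print(tip_extent() if callable(tip_extent) else tip_extent);c=snap('wrist','w7');save(c,'w7')
print(w2p(c,[[575.5,-262.5,158],[479,-259,60]])*1.25)
c=snap('scene','s7',(180,160,300,270),5);save(c,'s7')
print((w2p(c,[[575.5,-262.5,158]])-[180,160])*5)
```

```text
17.98 [ 575.  -262.2  259.3] [ -29.2   12.4   79.5   -0.    88.2 -119.1] F [-0.3  0.9 -0.1] g -0.1
[[-0.0, 0.001, 1.0], [0.0, 1.0, -0.001], [-1.0, 0.0, -0.0]]
25.0
[[405.62893289 261.75454478]
 [409.76300095  98.97593916]]
[[365.09478976 368.27318548]]
```

View pics/w7.png

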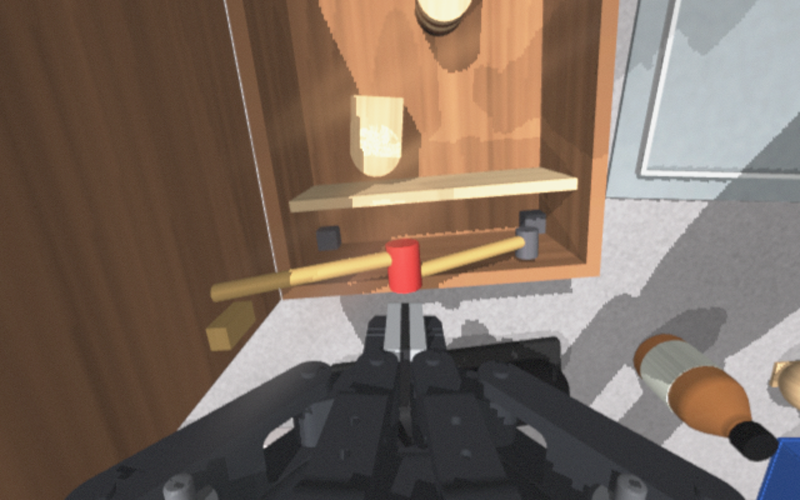

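View pics/s7.png

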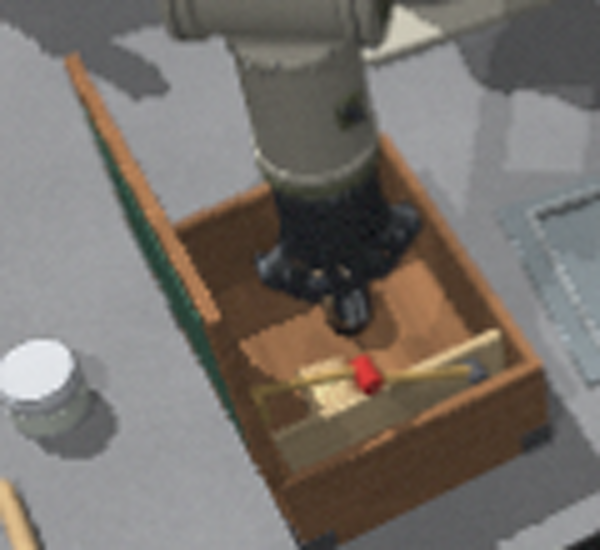

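The knee is at (404,265), matching the prediction within 2 mm. Heel B has been nudged (now at (377,140)) but still stands in the large bay. Pressing the knee.

{"name": "arm_command", "arguments": {"series": [2, 0.1, 0, 0, 0, 2, 0, 0, 0, 0, 1.5, 0, 0, 0, 0, 0.5, 0, 0, 0, 0, 0, 0, 0, 0, 0]}}

```text
t: 18.5
eef_pos: [574.4, -260.8, 197.6]
tool_rot: [[-0.003, 0.001, 1.0], [0.002, 1.0, -0.001], [-1.0, 0.002, -0.003]]
force: [0.7, 1.0, -0.7]
grip_width: -0.3
```

{"name": "arm_command", "arguments": {"series": [0.5, 0, 0, 0, 0, 0.5, -0.2, 0, 0, 0, 0.5, -0.3, 0, 0, 0, 0.5, -0.3, 0, 0, 0, 0, 0, 0, 0, 0]}}

```text
t: 18.92
eef_pos: [575.8, -269.9, 178.8]
tool_rot: [[0.0, 0.001, 1.0], [-0.0, 1.0, -0.001], [-1.0, -0.0, 0.0]]
force: [-0.2, 0.0, 0.8]
grip_width: 0.1
```

{"name": "arm_command", "arguments": {"series": [0.5, -0.3, 0, 0, 0, 0.5, -0.3, 0, 0, 0, 0.5, -0.3, 0, 0, 0, 0.5, -0.3, 0, 0, 0, 0, 0, 0, 0, 0]}}

```text
t: 19.33
eef_pos: [576.1, -277.2, 157.7]
tool_rot: [[-0.001, -0.001, 1.0], [0.007, 1.0, 0.001], [-1.0, 0.007, -0.001]]
force: [3.0, 16.9, 4.3]
grip_width: 0.1
```

Run:
```python
from h import *
st();c=snap('scene','s8',(180,160,300,270),5);save(c,'s8')
```

```text
19.33 [ 576.1 -277.2  157.7] [ -30.5   17.2   84.5    0.4   78.5 -120.6] F [ 3.  16.9  4.3] g 0.1
[[-0.001, -0.001, 1.0], [0.007, 1.0, 0.001], [-1.0, 0.007, -0.001]]
```

View pics/s8.png

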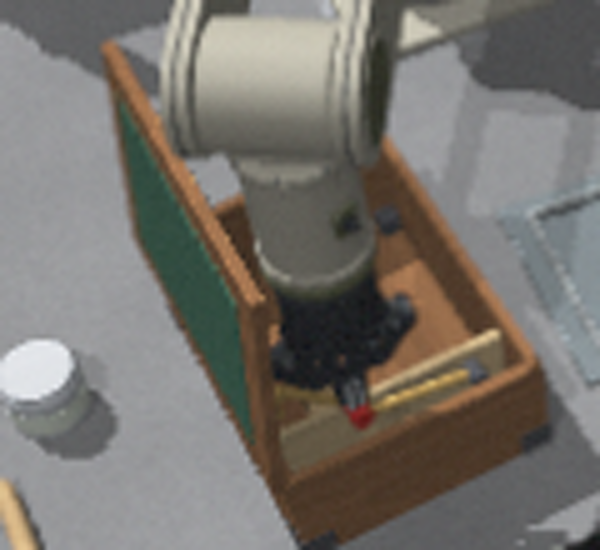

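The scene picture shows the knee pushed down (red at (362,415)), so the stay is broken. The chest lid has come forward and leans on the gripper. I'll estimate the lid angle from its free-edge corners, (105,45) and (262,303), while backing off.

{"name": "arm_command", "arguments": {"series": [-0.5, 0.3, 0, 0, 0, -0.5, 1, 0, 0, 0, -0.5, 2, 0, 0, 0, 0, 1.5, 0, 0, 0, -2, 0.5, 0, 0, 0]}}

```text
t: 19.8
eef_pos: [573.7, -225.0, 190.0]
tool_rot: [[-0.006, -0.001, 1.0], [0.003, 1.0, 0.001], [-1.0, 0.003, -0.006]]
force: [-0.5, 0.3, -0.5]
grip_width: 0.2
```

{"name": "arm_command", "arguments": {"series": [-4, 0, 0, 0, 0, -4, 0, 0, 0, 0, -4, 0, 0, 0, 0, -4, 0, 0, 0, 0, -4, 0, 0, 0, 0]}}

```text
t: 20.22
eef_pos: [575.3, -227.6, 396.1]
tool_rot: [[-0.0, 0.0, 1.0], [-0.0, 1.0, -0.0], [-1.0, -0.0, -0.0]]
force: [0.9, 0.1, -0.2]
grip_width: -0.2
```

{"name": "arm_command", "arguments": {"series": [-2, 0, -2, 0, 0, 0, 0, -3, 0, 0, 0, 0, -3, 0, 0, 0, 0, -3, 0, 0, 0, 0, 0, 0, 0]}}

```text
t: 20.63
eef_pos: [462.0, -227.8, 414.6]
tool_rot: [[-0.001, 0.002, 1.0], [-0.001, 1.0, -0.002], [-1.0, -0.001, -0.001]]
force: [-0.5, 0.4, 0.3]
grip_width: 0.1
```

```bash
cat >> h.py <<'E'
def chest(P):
    a=np.radians(4.6);R=np.array([[np.cos(a),-np.sin(a),0],[np.sin(a),np.cos(a),0],[0,0,1]]);return np.array(P,float)@R.T+[458,-247,0]
def lidpt(x,r,q,off=12): # q: joint 0=2deg past upright; off outward from underside
    t=q-np.radians(2)  # lean toward +y from vertical
    return [x,-115+r*np.sin(t)-off*np.cos(t),115+r*np.cos(t)+off*np.sin(t)]
E
python3 - <<'E'
from h import *
st();c=load('s8')
for q in(0,.1,.2,.3,.4,.5):
    print(q,np.round((w2p(c,chest([lidpt(150,230,q,0),lidpt(150,230,q),lidpt(-150,230,q),lidpt(-150,230,q,0)]))-[180,160])*5).tolist())
c=snap('scene','s9',(170,110,330,230),5);save(c,'s9')
E
```

```text
20.63 [ 462.  -227.8  414.6] [-3.190e+01 -6.200e+00  8.270e+01 -1.000e-01  1.035e+02 -1.218e+02] F [-0.5  0.4  0.3] g 0.1
[[-0.001, 0.002, 1.0], [-0.001, 1.0, -0.002], [-1.0, -0.001, -0.001]]
0 [[225.0, 308.0], [209.0, 315.0], [62.0, 49.0], [77.0, 43.0]]
0.1 [[255.0, 294.0], [239.0, 301.0], [90.0, 37.0], [105.0, 32.0]]
0.2 [[286.0, 283.0], [270.0, 288.0], [118.0, 28.0], [133.0, 24.0]]
0.3 [[316.0, 274.0], [300.0, 278.0], [146.0, 21.0], [161.0, 18.0]]
0.4 [[346.0, 268.0], [330.0, 271.0], [174.0, 16.0], [188.0, 14.0]]
0.5 [[374.0, 264.0], [359.0, 266.0], [201.0, 13.0], [215.0, 13.0]]
```

View pics/s9.png

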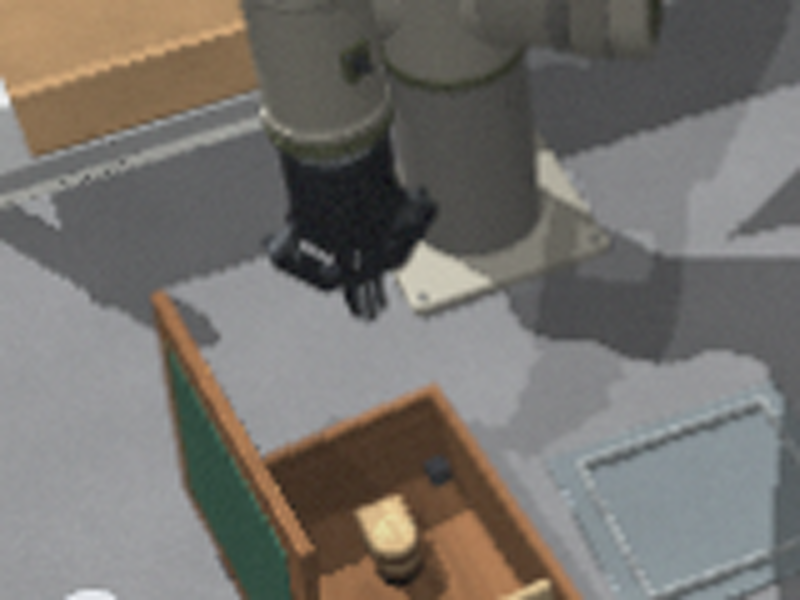

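Lid is at q≈0.13 by the corner fit, unchanged, and heel A stands in the bay. Going behind the lid; a script works out the arc.

{"name": "arm_command", "arguments": {"series": [0, -3, 0.1, 0, 0, 0, -4, 0.2, 0, 0, 0, -4, 0.2, 0, 0, 0, -4, 0.2, 0, 0, 0, -2.8, 0.1, 0, 0]}}

```text
t: 21.1
eef_pos: [474.0, -409.0, 413.1]
tool_rot: [[-0.001, 0.001, 1.0], [-0.0, 1.0, -0.001], [-1.0, -0.0, -0.001]]
force: [0.7, 0.5, 0.2]
grip_width: 0.1
```

{"name": "arm_command", "arguments": {"series": [0, 0, 0, 0, 0, 0, 0, 0, 0, 0, 2, 0, 0, 0, 0, 3, 0, 0, 0, 0, 2, 0, 0, 0, 0]}}

```text
t: 21.52
eef_pos: [474.5, -404.7, 342.8]
tool_rot: [[0.0, -0.001, 1.0], [0.0, 1.0, 0.001], [-1.0, 0.0, 0.0]]
force: [-0.2, 0.5, -0.2]
grip_width: 0.2
```

{"name": "arm_command", "arguments": {"series": [1.5, 0, 0, 0, 0, 0, 0, 0, 0, 0, 0, 0, 0, 0, 0]}}

```text
t: 21.77
eef_pos: [474.1, -404.7, 328.9]
tool_rot: [[-0.001, -0.001, 1.0], [0.001, 1.0, 0.001], [-1.0, 0.001, -0.001]]
force: [0.3, 0.8, 0.0]
grip_width: -0.0
```

Run:
```python
from h import *
st()
P=[]
for q in np.r_[0.1:1.6:16j]:
    p=lidpt(0,190,q);P.append(chest([0,p[1]-15,p[2]+25]))
P=np.array(P);D=np.diff(P,axis=0)/10
print(np.round(P).tolist());print(np.round(np.c_[-D[:,2],D[:,1],D[:,0]],2).tolist())
```

```text
21.77 [ 474.1 -404.7  328.9] [ -45.2   10.1   74.8    0.    95.1 -135.3] F [0.3 0.8 0. ] g -0.0
[[-0.001, -0.001, 1.0], [0.001, 1.0, 0.001], [-1.0, 0.001, -0.001]]
[[468.0, -376.0, 330.0], [467.0, -357.0, 329.0], [465.0, -339.0, 327.0], [464.0, -320.0, 322.0], [462.0, -302.0, 315.0], [461.0, -285.0, 307.0], [460.0, -269.0, 297.0], [459.0, -254.0, 285.0], [457.0, -240.0, 272.0], [456.0, -228.0, 258.0], [456.0, -217.0, 243.0], [455.0, -207.0, 226.0], [454.0, -200.0, 209.0], [454.0, -194.0, 191.0], [453.0, -190.0, 172.0], [453.0, -187.0, 153.0]]
[[0.1, 1.89, -0.15], [0.29, 1.87, -0.15], [0.47, 1.84, -0.15], [0.66, 1.78, -0.14], [0.83, 1.71, -0.14], [1.0, 1.62, -0.13], [1.15, 1.51, -0.12], [1.3, 1.39, -0.11], [1.43, 1.25, -0.1], [1.55, 1.1, -0.09], [1.65, 0.94, -0.08], [1.74, 0.77, -0.06], [1.81, 0.59, -0.05], [1.86, 0.41, -0.03], [1.89, 0.22, -0.02]]
```

{"name": "arm_command", "arguments": {"series": [0, 1, -0.1, 0, 0, 0, 1, -0.2, 0, 0, 0, 0.8, -0.2, 0, 0, 0.1, 1, -0.1, 0, 0, 0.1, 1, -0.1, 0, 0]}}

```text
t: 22.18
eef_pos: [467.1, -357.7, 329.2]
tool_rot: [[0.003, 0.0, 1.0], [-0.003, 1.0, -0.0], [-1.0, -0.003, 0.003]]
force: [1.1, -3.2, 3.7]
grip_width: 0.2
```

{"name": "arm_command", "arguments": {"series": [0.1, 0.9, -0.1, 0, 0, 0.15, 0.9, -0.1, 0, 0, 0.2, 0.9, -0.1, 0, 0, 0.25, 0.9, -0.1, 0, 0, 0, 0, 0, 0, 0]}}

```text
t: 22.6
eef_pos: [462.4, -320.1, 319.5]
tool_rot: [[-0.001, -0.001, 1.0], [0.002, 1.0, 0.001], [-1.0, 0.002, -0.001]]
force: [0.1, 0.6, 0.1]
grip_width: -0.4
```

{"name": "arm_command", "arguments": {"series": [0.35, 0.9, -0.1, 0, 0, 0.35, 0.9, -0.1, 0, 0, 0.4, 0.85, -0.1, 0, 0, 0.4, 0.85, 0, 0, 0, 0.5, 0.8, -0.1, 0, 0]}}

```text
t: 23.02
eef_pos: [458.5, -278.1, 299.7]
tool_rot: [[-0.001, 0.0, 1.0], [0.0, 1.0, -0.0], [-1.0, 0.0, -0.001]]
force: [0.0, -1.8, 3.5]
grip_width: -0.3
```

{"name": "arm_command", "arguments": {"series": [0.5, 0.8, -0.1, 0, 0, 0.6, 0.75, 0, 0, 0, 0.6, 0.75, -0.1, 0, 0, 0.65, 0.7, 0, 0, 0, 0.65, 0.7, -0.1, 0, 0]}}

```text
t: 23.43
eef_pos: [455.7, -241.3, 269.5]
tool_rot: [[-0.0, 0.0, 1.0], [0.0, 1.0, -0.0], [-1.0, 0.0, -0.0]]
force: [1.5, -1.5, 2.7]
grip_width: 0.0
```

{"name": "arm_command", "arguments": {"series": [0.7, 0.6, 0, 0, 0, 0.7, 0.6, -0.1, 0, 0, 0.75, 0.55, 0, 0, 0, 0.75, 0.55, -0.1, 0, 0, 0.8, 0.5, 0, 0, 0]}}

```text
t: 23.85
eef_pos: [453.6, -213.6, 232.4]
tool_rot: [[-0.0, 0.0, 1.0], [-0.0, 1.0, -0.0], [-1.0, -0.0, -0.0]]
force: [-0.7, -0.1, 2.3]
grip_width: 0.0
```

{"name": "arm_command", "arguments": {"series": [0.8, 0.45, 0, 0, 0, 0.85, 0.4, 0, 0, 0, 0.85, 0.4, 0, 0, 0, 0.9, 0.3, 0, 0, 0, 0.9, 0.3, 0, 0, 0]}}

```text
t: 24.27
eef_pos: [453.6, -195.2, 189.2]
tool_rot: [[-0.0, 0.0, 1.0], [0.0, 1.0, -0.0], [-1.0, 0.0, -0.0]]
force: [-1.0, -0.9, 1.2]
grip_width: 0.4
```

{"name": "arm_command", "arguments": {"series": [0.9, 0.2, 0, 0, 0, 0.9, 0.2, 0, 0, 0, 0.7, 0.1, 0, 0, 0, 0.5, 0.1, 0, 0, 0, 0, 0, 0, 0, 0]}}

```text
t: 24.68
eef_pos: [453.2, -189.2, 158.8]
tool_rot: [[-0.002, 0.0, 1.0], [0.001, 1.0, -0.0], [-1.0, 0.001, -0.002]]
force: [-0.1, -0.3, 0.5]
grip_width: 0.2
```

{"name": "arm_command", "arguments": {"series": [0.3, 0, 0, 0, 0, 0.2, 0, 0, 0, 0, 0, 0, 0, 0, 0, 0, 0, 0, 0, 0]}}

```text
t: 25.02
eef_pos: [453.9, -189.8, 155.5]
tool_rot: [[0.0, 0.0, 1.0], [-0.0, 1.0, -0.0], [-1.0, -0.0, 0.0]]
force: [-0.5, -0.2, -0.4]
grip_width: 0.2
```

{"name": "arm_command", "arguments": {"series": [0.2, 0, 0, 0, 0, 0.2, 0, 0, 0, 0, 0, 0, 0, 0, 0, 0, 0, 0, 0, 0]}}

```text
t: 25.35
eef_pos: [454.1, -189.8, 152.0]
tool_rot: [[0.001, 0.0, 1.0], [-0.0, 1.0, -0.0], [-1.0, -0.0, 0.001]]
force: [-1.5, 1.4, 5.5]
grip_width: -0.1
```

{"name": "arm_command", "arguments": {"series": [0.15, 0, 0, 0, 0, 0.15, 0, 0, 0, 0, 0, 0, 0, 0, 0, 0, 0, 0, 0, 0]}}

```text
t: 25.68
eef_pos: [454.2, -189.8, 151.8]
tool_rot: [[0.001, 0.0, 1.0], [-0.001, 1.0, -0.0], [-1.0, -0.001, 0.001]]
force: [-12.5, 7.6, 29.4]
grip_width: -0.3
```

Hard stop at tip height 127 mm, exactly the shut lid's top. Now the deep lid.

{"name": "arm_command", "arguments": {"series": [-1, 0, 0, 0, 0, -3, 0, 0, 0, 0, -3, 0, 0, 0, 0, 0, 3, 0, 0, 1, 0, 4, 0.4, 0, 1]}}

```text
t: 26.1
eef_pos: [458.8, -121.6, 221.0]
tool_rot: [[0.005, 0.004, 1.0], [-0.003, 1.0, -0.004], [-1.0, -0.003, 0.005]]
force: [1.2, 0.8, -1.6]
grip_width: 22.8
```

{"name": "arm_command", "arguments": {"series": [0, 4, 0.4, 0, 1, 0, 4, 0.4, 0, 1, 0, 4, 0.4, 0, 1, 0, 4, 0.4, 0, 1, 0, 4, 0.4, 0, 1]}}

```text
t: 26.52
eef_pos: [477.7, 82.3, 218.4]
tool_rot: [[0.001, 0.0, 1.0], [-0.0, 1.0, -0.0], [-1.0, -0.0, 0.001]]
force: [1.4, -0.7, 0.3]
grip_width: 83.7
```

{"name": "arm_command", "arguments": {"series": [0, 4, 0.4, 0, 1, 0, 4, 0.4, 0, 1, 0, 4, 0.4, 0, 1, 0, 4, 0.4, 0, 1, 0, 4, 0.4, 0, 1]}}

```text
t: 26.93
eef_pos: [497.7, 282.5, 218.2]
tool_rot: [[0.0, 0.0, 1.0], [0.0, 1.0, -0.0], [-1.0, 0.0, 0.0]]
force: [1.6, 0.0, -0.0]
grip_width: 85.7
```

{"name": "arm_command", "arguments": {"series": [0, 4, 0.4, 0, 1, 0, 3.5, 0.3, 0, 1, 0, 2, 0, 0, 1, 0, 0, 0, 0, 1, 0, 0, 0, 0, 1]}}

```text
t: 27.35
eef_pos: [504.4, 376.3, 217.6]
tool_rot: [[-0.001, -0.002, 1.0], [-0.001, 1.0, 0.002], [-1.0, -0.001, -0.001]]
force: [-0.0, -0.3, -0.2]
grip_width: 85.7
```

Run:
```python
from h import *
st();c=snap('wrist','w10');save(c,'w10')
print(w2p(c,[[505,345.5,112]])*1.25)
```

```text
27.35 [504.4 376.3 217.6] [ 32.1  13.1  83.   -0.   83.9 -58. ] F [-0.  -0.3 -0.2] g 85.7
[[-0.001, -0.002, 1.0], [-0.001, 1.0, 0.002], [-1.0, -0.001, -0.001]]
[[355.14716454 259.53922179]]
```

View pics/w10.png

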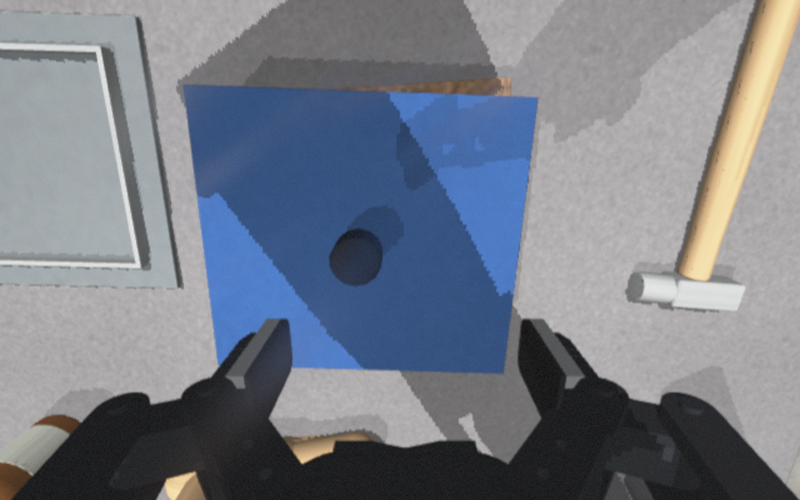

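The knob is at (356,257) as predicted; I overshot y by 31 mm. Correct, descend, grip.

{"name": "arm_command", "arguments": {"series": [0, -2, 0, 0, 1, 0, -1.1, 0.05, 0, 1, 0, 0, 0, 0, 1, 0, 0, 0, 0, 1, 3, 0, 0, 0, 1]}}

```text
t: 27.82
eef_pos: [509.1, 345.8, 195.5]
tool_rot: [[0.01, 0.002, 1.0], [0.006, 1.0, -0.002], [-1.0, 0.006, 0.01]]
force: [1.5, 1.0, 1.4]
grip_width: 85.2
```

{"name": "arm_command", "arguments": {"series": [3.5, 0, 0, 0, 1, 3, 0, 0, 0, 1, 1, 0, 0, 0, 1, 0.3, 0, 0, 0, 1, 0, 0, 0, 0, 1], "force": 60}}

```text
t: 28.23
eef_pos: [505.3, 344.3, 110.3]
tool_rot: [[-0.001, 0.0, 1.0], [-0.0, 1.0, -0.0], [-1.0, -0.0, -0.001]]
force: [0.3, 1.1, -0.1]
grip_width: 85.1
```

{"name": "arm_command", "arguments": {"series": [0, 0, 0, 0, 0, 0, 0, 0, 0, 0, 0, 0, 0, 0, 0, 0, 0, 0, 0, 0, 0, 0, 0, 0, 0]}}

```text
t: 28.65
eef_pos: [506.3, 344.9, 112.0]
tool_rot: [[0.002, 0.0, 1.0], [0.001, 1.0, -0.0], [-1.0, 0.001, 0.002]]
force: [-1.0, 0.0, 3.2]
grip_width: 30.2
```

{"name": "arm_command", "arguments": {"series": [0, 0, 0, 0, 0, -0.5, 0, 0, 0, 0, -0.5, 0, 0, 0, 0, -0.5, 0, 0, 0, 0, 0, 0, 0, 0, 0]}}

```text
t: 29.07
eef_pos: [505.8, 344.6, 126.5]
tool_rot: [[0.001, 0.0, 1.0], [0.001, 1.0, -0.0], [-1.0, 0.001, 0.001]]
force: [0.8, 0.0, -2.2]
grip_width: 30.0
```

{"name": "arm_command", "arguments": {"series": [-1.5, 0, 0, 0, 0, -2, 0, 0, 0, 0, -1.5, -0.6, -0.1, 0, 0, -0.5, -1.8, -0.3, 0, 0, 0, -2.7, -0.5, 0, 0]}}

```text
t: 29.48
eef_pos: [497.6, 294.6, 183.3]
tool_rot: [[0.004, -0.002, 1.0], [0.003, 1.0, 0.002], [-1.0, 0.003, 0.004]]
force: [0.7, -0.2, -1.7]
grip_width: 29.8
```

{"name": "arm_command", "arguments": {"series": [0, -2.7, -0.5, 0, 0, 0, -2.7, -0.5, 0, 0, 0, -2.7, -0.5, 0, 0, 0, -2.7, -0.5, 0, 0, 0, -2.7, -0.5, 0, 0]}}

```text
t: 29.9
eef_pos: [470.9, 156.9, 180.6]
tool_rot: [[0.001, 0.0, 1.0], [-0.0, 1.0, -0.0], [-1.0, -0.0, 0.001]]
force: [0.5, -0.6, -2.5]
grip_width: 30.4
```

{"name": "arm_command", "arguments": {"series": [0, -2.7, -0.4, 0, 0, 0, -2.7, -0.4, 0, 0, 0, -2.7, -0.4, 0, 0, 0, -1.8, -0.3, 0, 0, 0, -0.8, 0, 0, 0]}}

```text
t: 30.32
eef_pos: [455.7, 49.0, 180.6]
tool_rot: [[0.0, 0.002, 1.0], [-0.001, 1.0, -0.002], [-1.0, -0.001, 0.0]]
force: [-0.6, 0.2, -2.7]
grip_width: 30.5
```

{"name": "arm_command", "arguments": {"series": [0, 0, 0, 0, 0, 0, 0, 0, 0, 0, 0, 0, 0, 0, 0, 0, 0, 0, 0, 0]}}

```text
t: 30.65
eef_pos: [456.4, 52.3, 180.3]
tool_rot: [[0.0, -0.001, 1.0], [0.0, 1.0, 0.001], [-1.0, 0.0, 0.0]]
force: [-0.4, 0.2, -2.9]
grip_width: 30.1
```

Run:
```python
from h import *
st();c=snap('wrist','w11');save(c,'w11')
```

```text
30.65 [456.4  52.3 180.3] [ 1.000e-01 -1.210e+01  1.123e+02  0.000e+00  7.980e+01 -8.990e+01] F [-0.4  0.2 -2.9] g 30.1
[[0.0, -0.001, 1.0], [0.0, 1.0, 0.001], [-1.0, 0.0, 0.0]]
```

View pics/w11.png

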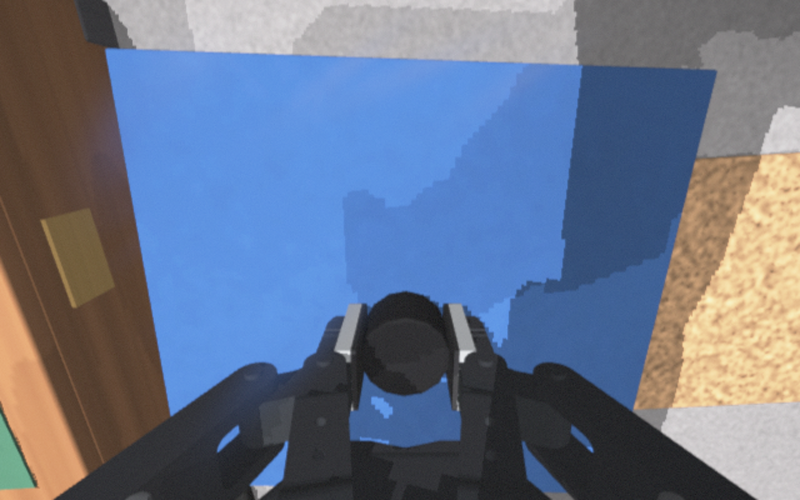

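The lid is held level over the tray (knob at (407,345)). The chest lid's green outer face is now on top. Lowering.

{"name": "arm_command", "arguments": {"series": [1, 0, 0, 0, 0, 1.5, 0, 0, 0, 0, 1.5, 0, 0, 0, 0, 1, 0, 0, 0, 0, 0.7, 0, 0, 0, 0]}}

```text
t: 31.12
eef_pos: [455.3, 51.7, 121.2]
tool_rot: [[-0.003, -0.0, 1.0], [0.0, 1.0, 0.0], [-1.0, 0.0, -0.003]]
force: [-0.0, 0.5, -1.9]
grip_width: 30.5
```

{"name": "arm_command", "arguments": {"series": [0.5, 0, 0, 0, 0, 0.2, 0, 0, 0, 0, 0, 0, 0, 0, 0, 0, 0, 0, 0, 0]}}

```text
t: 31.45
eef_pos: [456.7, 51.4, 116.8]
tool_rot: [[0.001, 0.0, 1.0], [0.0, 1.0, -0.0], [-1.0, 0.0, 0.001]]
force: [0.1, 0.3, -2.4]
grip_width: 30.5
```

{"name": "arm_command", "arguments": {"series": [0.15, 0, 0, 0, 0, 0.15, 0, 0, 0, 0, 0, 0, 0, 0, 0, 0, 0, 0, 0, 0]}}

```text
t: 31.78
eef_pos: [456.3, 51.4, 113.4]
tool_rot: [[0.0, 0.0, 1.0], [-0.0, 1.0, -0.0], [-1.0, -0.0, 0.0]]
force: [-0.1, -0.7, -3.0]
grip_width: 30.5
```

Below the rim height with no contact, so it fits around the rim. Final touch, release, rise and swing away.

{"name": "arm_command", "arguments": {"series": [0.1, 0, 0, 0, 0, 0.1, 0, 0, 0, 0, 0, 0, 0, 0, 0, 0, 0, 0, 0, 0]}}

```text
t: 32.12
eef_pos: [456.5, 51.3, 111.9]
tool_rot: [[0.0, 0.0, 1.0], [-0.0, 1.0, -0.0], [-1.0, -0.0, 0.0]]
force: [-3.2, -1.2, 5.9]
grip_width: 30.3
```

{"name": "arm_command", "arguments": {"series": [0, 0, 0, 0, 1, 0, 0, 0, 0, 1, 0, 0, 0, 0, 1, 0, 0, 0, 0, 1, 0, 0, 0, 0, 1]}}

```text
t: 32.53
eef_pos: [456.4, 51.4, 111.3]
tool_rot: [[0.0, 0.0, 1.0], [0.0, 1.0, -0.0], [-1.0, 0.0, 0.0]]
force: [-1.0, 0.5, -0.3]
grip_width: 85.5
```

{"name": "arm_command", "arguments": {"series": [-2, 0, 0, 0, 1, -3, 0, 0, 0, 1, -4, 0, 0, 0, 1, -4, 0, 0, 0, 1, -2, 2, 0, 0, 1]}}

```text
t: 32.95
eef_pos: [458.0, 69.6, 266.7]
tool_rot: [[0.006, 0.003, 1.0], [-0.001, 1.0, -0.003], [-1.0, -0.001, 0.006]]
force: [0.1, -0.4, 0.7]
grip_width: 85.0
```

{"name": "arm_command", "arguments": {"series": [0, 4, 0, 0, 1, 0, 4, 0, 0, 1, 0, 4, 0, 0, 1, 0, 4, 0, 0, 1, 0, 4, 0, 0, 1]}}

```text
t: 33.37
eef_pos: [456.0, 273.3, 261.4]
tool_rot: [[0.001, 0.0, 1.0], [0.0, 1.0, -0.0], [-1.0, 0.0, 0.001]]
force: [1.6, -0.6, 1.2]
grip_width: 85.2
```

{"name": "arm_command", "arguments": {"series": [0, 4, 0, 0, 1, 0, 3, 0, 0, 1, 0, 0, 0, 0, 1, 0, 0, 0, 0, 1, 0, 0, 0, 0, 1]}}

```text
t: 33.78
eef_pos: [456.2, 341.0, 260.9]
tool_rot: [[-0.001, -0.0, 1.0], [-0.001, 1.0, 0.0], [-1.0, -0.001, -0.001]]
force: [0.0, 0.3, 0.1]
grip_width: 85.3
```

Run:
```python
from h import *
st();c=snap('top','t12',(205,130,465,290),3);save(c,'t12')
print((w2p(c,[[455.7,51.6,100]])-[205,130])*3)
print('lid corners pred',np.round((w2p(c,chest([[150,115,127],[150,-115,127],[-150,-115,127],[-150,115,127]]))-[205,130])*3).tolist())
```

```text
33.78 [456.2 341.  260.9] [ 31.6   2.7  89.8  -0.   87.5 -58.4] F [0.  0.3 0.1] g 85.3
[[-0.001, -0.0, 1.0], [-0.001, 1.0, 0.0], [-1.0, -0.001, -0.001]]
[[332.3601337  323.14027011]]
lid corners pred [[468.0, 211.0], [648.0, 198.0], [670.0, 435.0], [488.0, 449.0]]
```

View pics/t12.png

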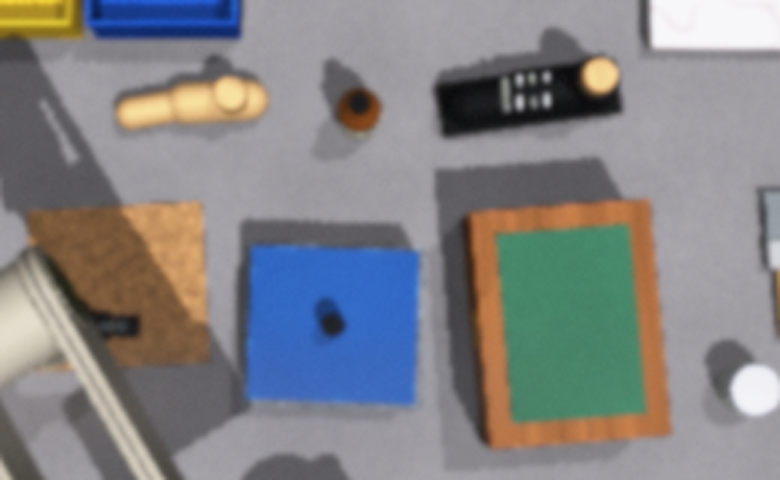

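The chest is shut: its corners lie within 3 px (about 4 mm) of the predicted shut pose. The deep lid is back in its first place, with the knob at (332,323) as predicted. Handing in.

```bash
python3 -c "
from h import *
c=load('w7');print(p2w(c,np.array([[377/1.25,137/1.25]]),60), chest([0,0,0]))
print(hand_in())"
```

```text
[[ 506.69472833 -284.43830786   60.        ]] [ 458. -247.    0.]
the job is handed in; nothing more can be done
None
```

The job is done and handed in at about 34 s. I never saw an official verdict, because the hand-in reports none.

- **Deep lid off:** I lifted it by its knob and set it down level on the cork pad.
- **Heel blocks:** there were only two in the tray, and both went into the chest's large bay.
- **Stay and chest lid:** I pressed the red knee to break the stay. I then pushed the lid down in slow steps of about 0.6 rad/s; every force reading stayed under 5 N until the final press against the stop.
- **Deep lid back:** it went over the empty tray without touching the rim and came to rest on the plate.

**Last checks:**
- **Chest lid:** the closing push stopped hard at 127 mm, the height of a shut lid. In the last top picture its corners were within about 4 mm of the predicted shut pose.
- **Deep lid:** it sits where it started, with the knob at the predicted point.
- **Bystanders:** those in view of the last picture showed no visible shift. The hammer was not in that picture; it was last seen on its side of the pad in the picture taken just before I picked the lid up again.
- **Robot:** it is clear of everything, with about zero force reading.

**Disagreements:**
- **Second block:** it had moved about 37 mm from where I set it, most likely the announced nudge. It still stood well inside the bay, at about x +46, y -41 mm in the chest's frame, so I left it there.
- **Unseen since:** I could not see either block again after the lid closed.
- **Lid during the knee press:** the chest lid came forward and leaned on the gripper with about 17 N once the stay had broken. I backed off straight away.

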